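Put the mixed-up desk set back on its own coasters

ROBOT

A 6-joint arm with a two-finger parallel gripper is mounted at the origin on the work surface. World frame = base frame: x ahead of the robot, y to its left, z up, the work surface at z = 0. Lengths are in m, angles in rad, forces in N, time in s.
With the tool pointing down it reaches from about 0.225 to 0.725 m from the base axis. Payload 3.1 kg.
Tool frame: the origin (TCP) lies on the centre line of the jaws, within the pads' length; the fingertips stand 22 mm ahead of it and the grasp point (between the pads) lies 3 mm ahead of it; z points along the fingers, y is the line along which they close (so a half turn about z gives the same grasp; the last joint's range is limited). The gripper opens to 85 mm and grips with 20 to 120 N. Pads are 22 mm wide; open, the fingers measure 114 mm over their backs; the gripper's body (76 mm by 85 mm) begins 54 mm behind the grasp point. The pads swing forward as they close: fully open they stand 13 mm farther back than shut.
Start: joints at [-0.128, 0.048, 0.099, 1.622, 0, 1.443], TCP at [0.525, -0, 0.253] pointing down, gripper open.
Joint ranges: [-2.91, 2.91], [-0.99, 1.94], [-1.21, 1.42], [-2.12, 2.29], [-1.49, 1.47], [-3.14, 3.14]. Speed limits (rad/s): [2.79, 2.79, 3.14, 3.14, 3.14, 3.14].

INTERFACE

Orientations are given as a rotation vector (axis times angle).
In Python, from rig import bot, imaging, finder gives the robot as it stands.
- The arm moves only by the tool arm_command, never from a script. Its argument "plan" is a list of rows, each a list of 3 entries, a list of its own where there are three numbers: the closure, from 0 (fully open) to 1 (shut), then the shift along the tool's x, y, z normalised to -1 to 1, where 1 is 20 mm, then the turn, a rotation vector about the tool's x, y, z normalised to -1 to 1, where 1 is 0.15 rad. In form: [[grip, [dx, dy, dz], [rx, ry, rz]], ...]. A call has 1 to 10 rows; each row shifts and turns the commanded pose from where the row before left it, along the tool's axes as they then stand; what a row does not reach is not made up. A row lasts 1/10 s, in which the tool goes at most 50 mm and 8.59 degrees, less where a joint would pass 70% of its speed; a pose out of reach is approached as far as the arm can. A call with a number of a shift or a turn outside -1 to 1 is refused whole. A call with a gripper value outside its range is refused whole. The fingers move at their own pace and stop on an object; "newtons" is the grip in N (left out, the last holds). Time passes only in rows, so rows that do not move let the fingers close. It gives the time, the measured TCP pose, the force, the opening and the grip force at its end, in the units of the state.
- bot.read_state(): the state, without advancing time (a new reading comes with each control period).
- imaging.capture(name): name is "scene" or "side" or "wrist"; returns a dict with "image" (480x640x3 uint8, red, green, blue), "mtx" (3x3 intrinsics, pixels), "R" (3x3) and "t" (3): a world point X has camera coordinates R X + t. Camera axes: x right, y down, z forward; pixel columns grow to the right and rows downward; lengths in m; the calibration is good to about 2 mm. The wrist camera is an equidistant fisheye: a pixel r from the principal point sees the ray r / f radians off the axis. A picture is of the moment at which its call begins. There is no depth.
- bot.finish_job(): hands the job in; it is judged then, once.
Trained networks look in the newest picture that a camera, given by its name, has taken for a name from the list of things; names that differ only in an ending like _2 or _b are one class to them, and where a whole thing is asked for, a point or a joint stands for the part that bears it (a point fixed in the world has none). Each returns a list of dicts, best first, with "conf" (0 to 1); they miss things now and then, are a little off and sometimes report something else, mostly with a low value. They report only what shows in the picture. A call takes as long as a camera call. They do not tell look-alikes from the thing itself.
- finder.spot_in(label, camera): "at" ([column, row] in pixels, amid what is visible of it).
The state is a dict: "clock": time; "q": joint angles; "joint_velocities": joint speeds; "effort": joint torques, N m; "position": TCP position; "ee_rot": TCP orientation; "ft_force": force on the tool from outside, world axes, zero at the start; "wrist_torque": the same for the moment, N m; "grip_width": finger opening in m; "grip_force": force on a finger pad.
Only numpy, scipy, OpenCV 4.12 (cv2) and the standard library are available. Lean on these libraries where they do the work, as an engineer would, in place of code of your own. Each camera call takes 0.05 s, during which the arm holds its last target. There are 200 camera calls.

TASK

The tap bell, stapler, paper-clip dispenser and hand-gel bottle on the reception counter have been left on one another's leather coasters: swap them round so that each stands upright and centred (to about a centimetre) on the coaster cut for its foot - the bell on the large round one, the stapler lengthwise along the long narrow one, the clip dispenser squared up on the square one, the gel bottle on the small round one. The broad leather counter mat is empty, so things may be parked there on the way; in the end nothing is left on it. Set the things down gently, knock nothing over, and leave the card encoder, the keycard stand and the glass bowl where they are.

Things in the scene. Friction and masses are not known exactly. Their poses are not given: they have to be found in the camera images.
- bell_center (a point): Chrome tap bell, 0.16 to 0.26 kg: black foot 56 mm across, chrome dome 62 mm across whose side is upright from 9 to 23 mm above its underside and rounds off to 41 mm, a small button on top; 52 mm high in all; the point is at its centre, half-way up, z up the thing (26 mm above its underside). Round: grasp it across the dome's upright side.
- stapler_center (a point): Matt black stapler, 0.21 to 0.34 kg: 134 mm long (x, nose at +x), 34 mm wide (y), about 50 mm high at the nose and 45 mm amidships; base plate 32 mm wide and 6 mm thick, open gap below the handle cover, whose flat sides (34 mm apart) run from 28 to 45 mm above the underside amidships; the point is at its centre, half-way up, z up the thing (25 mm above its underside). Its centre of mass lies within 10 mm of this point.
- clip_box_center (a point): Square paper-clip dispenser, 0.11 to 0.18 kg: grey box with black cap and a steel disc in the top, 47 x 47 mm across its sides (x and y), 68 mm high; the point is at its centre, half-way up, z up the thing (34 mm above its underside).
- gel_bottle_center (a point): Hand-gel bottle, 0.10 to 0.16 kg: upright round bottle 44 mm in diameter, straight up to 56 mm, pale with a white label, white 25 mm cap on top, 84 mm high in all; the point is at its centre, half-way up, z up the thing (42 mm above its underside).
- coaster_round: Large round coaster, 104 mm in diameter, the bell's. Fixed, of the same brown leather as the others, 4 mm thick, lying flat on the steel counter; origin at its centre on the counter (its top is 4 mm above). 
- coaster_long: Long narrow coaster, 165 mm (x) by 64 mm (y), the stapler's, which lies along it either way round. Fixed, of the same brown leather as the others, 4 mm thick, lying flat on the steel counter; origin at its centre on the counter (its top is 4 mm above). 
- coaster_square: Square coaster, 78 x 78 mm (sides along x and y), the clip dispenser's, whose sides lie parallel to the coaster's. Fixed, of the same brown leather as the others, 4 mm thick, lying flat on the steel counter; origin at its centre on the counter (its top is 4 mm above). 
- coaster_small: Small round coaster, 74 mm in diameter, the gel bottle's. Fixed, of the same brown leather as the others, 4 mm thick, lying flat on the steel counter; origin at its centre on the counter (its top is 4 mm above). 
- counter_mat: Broad rectangular counter mat, 150 mm (x) by 120 mm (y), empty at the start: the free spot. Fixed, of the same brown leather as the others, 4 mm thick, lying flat on the steel counter; origin at its centre on the counter (its top is 4 mm above). 
- encoder: White card encoder with a red rocker switch, 100 mm (x) by 130 mm (y), 40 mm high. Bystander, stays where it is. Loose; origin at the centre of its underside. 
- card_stand: Clear acrylic stand, 80 mm (x) by 110 mm (y), with four grey keycards standing in its slots, 65 mm high. Bystander, stays where it is. Loose; origin at the centre of its underside. 
- stone_bowl: Glass bowl with a grey river stone in it, 126 mm in diameter, 50 mm high. Bystander, stays where it is. Loose; origin at the centre of its underside. 
There are look-alikes about, which are no part of the job. What is shaped like the part that bears stapler_center but orange is not meant. What is shaped like the coaster_square but green is not meant.

How it is judged:
By the outcome, as a careful person would: the job done as asked, in the order asked, and still so for the second after the job is handed in, with the robot touching nothing.
It also fails if it takes over 152 s, if anything falls off the work surface, if the arm or the gripper's body presses on something with over 40 N, if the wrist force passes 120 N, or if a joint passes its speed limit or range.

## Working session

There is one attempt and no reset: what is moved stays moved. The work goes in short steps, Python scripts to look and compute and a tool call to move; the robot and the scene stay as the last step left them, time stands still between calls to the robot, and variables do not carry over. Pictures are saved under pics/ and viewed, at most 14 in all, crops included, and the job is handed in when it is done.

Besides the shell and the picture viewer there is one more tool, called after "Emit:" as a command line: name --argument value ..., lists and objects as JSON in quotes. arm_command: Moves the arm, as the interface text tells. Its arguments: {"type":"object","properties":{"plan":{"type":"array","items":{"type":"array"}},"newtons":{"type":"number"}},"required":["plan"]}

```bash
mkdir -p pics; ls
python3 - <<'E'
from rig import bot, imaging, finder
import cv2
s=bot.read_state();print({k:s[k] for k in('clock','position','ee_rot','grip_width')})
for c in("scene","side"):
    d=imaging.capture(c);cv2.imwrite(f'pics/{c}0.png',d['image'][:,:,::-1]);print(c,d['mtx'].tolist(),d['R'].tolist(),d['t'].tolist())
for l in "bell_center stapler_center clip_box_center gel_bottle_center coaster_round coaster_long coaster_square coaster_small counter_mat encoder card_stand stone_bowl".split():
    for c in("scene","side"):
        print(l,c,[(list(map(round,r['at'])),round(r['conf'],2)) for r in finder.spot_in(l,c)][:4])
E
```

```text
pics
{'clock': 0.0, 'position': array([5.24455259e-01, 5.90890912e-05, 2.52118787e-01]), 'ee_rot': array([-2.22015382, -2.22016774,  0.00225381]), 'grip_width': 0.08546983577755443}
scene [[562.6871577955632, 0.0, 313.00629270426566], [0.0, 562.6871577955632, 234.92076898527526], [0.0, 0.0, 1.0]] [[0.8214625415485532, 0.5701858399442313, 0.009348837343898261], [0.4846948727882771, -0.6894713174028159, -0.5382380354188857], [-0.30044995111556816, 0.44667371806041695, -0.8427410138759929]] [-0.42803140695362446, -0.279739434246267, 1.6583625285758385]
side [[556.1378786760592, 0.0, 320.183555054056], [0.0, 556.1378786760592, 252.69365607615308], [0.0, 0.0, 1.0]] [[0.7405870534812983, -0.6718934883743486, -0.009484539843222423], [-0.5145055333540959, -0.5579160363564776, -0.651163383894008], [0.4322208606301943, 0.4871230200436301, -0.7588783110483965]] [-0.4207510366559041, 0.32457529758457776, 1.0203253824364238]
bell_center scene [([300, 219], 0.61), ([386, 260], 0.39)]
bell_center side [([164, 218], 0.38)]
stapler_center scene [([198, 301], 0.87), ([168, 360], 0.78), ([244, 243], 0.
[... 317 characters left out ...]
e [([371, 196], 0.75), ([356, 114], 0.31)]
coaster_round side [([280, 220], 0.68)]
coaster_long scene [([290, 219], 0.66)]
coaster_long side [([285, 292], 0.8)]
coaster_square scene [([352, 127], 0.49), ([338, 145], 0.37)]
coaster_square side [([201, 248], 0.98), ([169, 220], 0.61), ([407, 310], 0.49)]
coaster_small scene [([192, 309], 0.73)]
coaster_small side [([397, 419], 0.63)]
counter_mat scene [([296, 304], 0.78)]
counter_mat side [([406, 311], 0.98)]
encoder scene [([384, 257], 0.59)]
encoder side [([371, 224], 0.95)]
card_stand scene [([251, 377], 0.85)]
card_stand side [([494, 358], 0.69)]
stone_bowl scene [([433, 144], 0.94), ([312, 225], 0.62)]
stone_bowl side [([238, 151], 0.69)]
```

View pics/scene0.png

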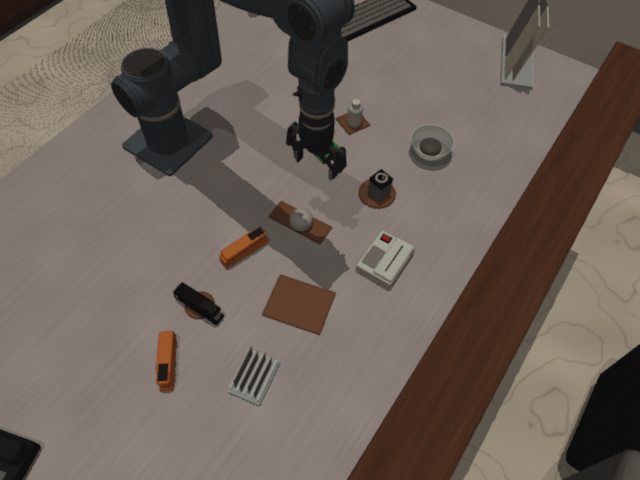

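View pics/side0.png

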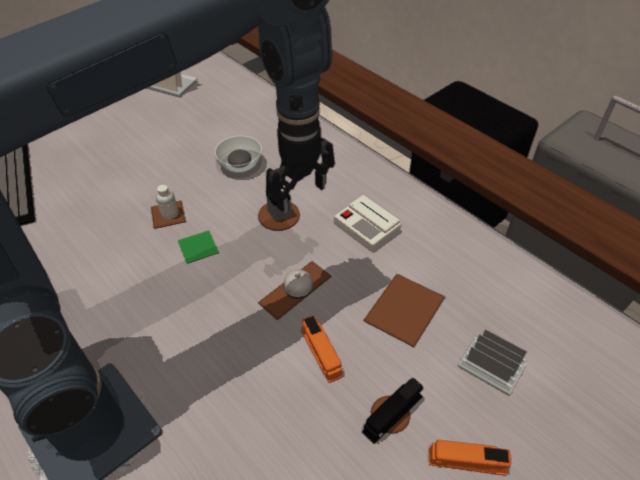

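The scene view shows the bell (300,219) on the long coaster, the clip box (380,185) on the large round one, the gel bottle (356,114) on the square one and the black stapler (198,303) on the small round one. The mat at (300,304) is empty. There are two orange staplers and a green square that I should ignore. The side view agrees: gel (168,203), bell (298,284), stapler (393,410), mat (405,310), and the clip box sits behind the gripper (279,212).

```bash
cat > h.py <<'E'
import numpy as np, cv2
from rig import bot, imaging, finder
from scipy.spatial.transform import Rotation as Ro
def rays(d,px,fish=False):
    px=np.atleast_2d(px).astype(float);K=d['mtx'];R=np.array(d['R']);t=np.array(d['t'])
    x=(px[:,0]-K[0][2])/K[0][0];y=(px[:,1]-K[1][2])/K[1][1]
    if fish:
        r=np.hypot(x,y)+1e-12;v=np.c_[x/r*np.sin(r),y/r*np.sin(r),np.cos(r)]
    else: v=np.c_[x,y,np.ones(len(x))]
    return -R.T@t, v@R
def onplane(d,px,z,fish=False):
    c,v=rays(d,px,fish); return (c+v*((z-c[2])/v[:,2])[:,None])[:,:2]
def tri(L):
    A=np.zeros((3,3));b=np.zeros(3)
    for d,p in L:
        c,v=rays(d,p);v=v[0]/np.linalg.norm(v[0]);M=np.eye(3)-np.outer(v,v);A+=M;b+=M@c
    return np.linalg.solve(A,b)
def brown(im,orange=False):
    h=cv2.cvtColor(im,cv2.COLOR_RGB2HSV)
    return cv2.inRange(h,(3,90,40),(14,190,160))
E
python3 - <<'E'
from h import *
D={c:imaging.capture(c) for c in('scene','side')}
P={'bell':((300,219),(298,284)),'stapler':((198,303),(393,410)),'clip':((380,187),(277,212)),'gel':((356,114),(168,203))}
for k,(a,b) in P.items(): print(k,tri([(D['scene'],a),(D['side'],b)]).round(3))
seeds={'round':((371,203),(279,222)),'long':((280,215),(272,300)),'square':((346,125),(158,218)),'small':((199,313),(400,418)),'mat':((300,304),(405,310))}
pts={k:[] for k in seeds}
for i,c in enumerate(D):
    m=brown(D[c]['image']);n,l,st,ce=cv2.connectedComponentsWithStats(m)
    for j in range(1,n):
        if st[j,4]<40 or st[j,4]>8000: continue
        ys,xs=np.nonzero(l==j);w=onplane(D[c],np.c_[xs,ys],.004)
        k=min(seeds,key=lambda k:np.hypot(*(ce[j]-seeds[k][i])))
        if np.hypot(*(ce[j]-seeds[k][i]))<35:
            r=cv2.minAreaRect(w.astype(np.float32)*1000);print(c,k,st[j,4],np.round(r[0]),np.round(r[1]),round(r[2],1))
            pts[k].append(w)
for k,v in pts.items():
    w=(np.vstack(v)*1000).astype(np.float32);r=cv2.minAreaRect(w);print('ALL',k,np.round(r[0],1),np.round(r[1]),round(r[2],1),'circ',np.round(cv2.minEnclosingCircle(w)[0],1),round(cv2.minEnclosingCircle(w)[1],1))
# stapler axis: dark pixels at top
for c,s in(('scene',(198,303)),('side',(393,410))):
    g=D[c]['image'].max(2);m=np.zeros_like(g);m[s[1]-45:s[1]+45,s[0]-40:s[0]+40]=255
    m&=(g<45).astype(np.uint8)*255;ys,xs=np.nonzero(m);w=onplane(D[c],np.c_[xs,ys],.035);r=cv2.minAreaRect((w*1000).astype(np.float32));print('stapler',c,len(xs),r)
d=imaging.capture('wrist');cv2.imwrite('pics/w0.png',d['image'][:,:,::-1]);print(d['mtx'],d['R'],d['t'])
E
```

```text
bell [ 0.49  -0.015  0.02 ]
stapler [ 0.429 -0.353  0.017]
clip [0.605 0.203 0.006]
gel [0.412 0.381 0.033]
scene square 250 [406. 374.] [76. 76.] 64.9
scene round 463 [608. 180.] [100.  87.] 16.6
scene long 367 [445. -17.] [77. 61.] 3.0
scene mat 2665 [ 625. -212.] [148. 118.] 14.9
scene small 60 [ 427. -323.] [46. 11.] 3.0
scene small 114 [ 429. -380.] [55. 16.] 1.0
side square 416 [402. 378.] [77. 75.] 64.6
side round 582 [598. 185.] [ 91. 101.] 50.5
side mat 3200 [ 622. -208.] [149. 118.] 14.7
side long 735 [442. -13.] [80. 63.] 2.9
side small 126 [ 425. -321.] [49. 12.] 0.5
side small 214 [ 425. -377.] [17. 58.] 89.8
ALL round [603.5 186.7] [100. 105.] 70.7 circ [604.8 188.9] 53.6
ALL long [442.4 -14.6] [81. 66.] 3.0 circ [443.3 -16.4] 50.6
ALL square [404.3 376.4] [78. 82.] 64.5 circ [404.9 376.4] 55.1
ALL small [ 423.4 -351.9] [60. 74.] 7.1 circ [ 427.5 -351.3] 38.1
ALL mat [ 623.4 -209.8] [151. 123.] 14.7 circ [ 624.  -209.9] 95.3
stapler scene 866 ((438.63116455078125, -358.7002868652344), (140.64768981933594, 43.78036880493164), 0.1970059871673584)
stapler side 1576 ((424.8935852050781, -355.4251708984375), (143.15042114257812, 41.8366813659668), 0.044946279376745224)
[[371.64829954   0.         321.73114615]
 [  0.         371.64829954 235.43505657]
 [  0.           0.           1.        ]] [[ 9.99999065e-01  1.35828673e-03 -1.59338030e-04]
 [ 1.34781509e-03 -9.59073282e-01  2.83154770e-01]
 [ 2.31788519e-04 -2.83154720e-01 -9.59074216e-01]] [-0.52644625 -0.03743158  0.37852297]
```

View pics/w0.png

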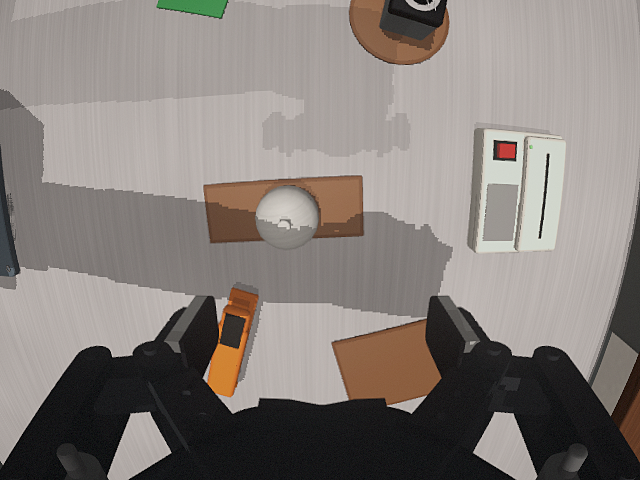

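The wrist view shows the bell dome at about (288,217) on the long coaster. The coaster's corners are near (205,185), (362,176), (363,234) and (211,242).

```bash
cat >> h.py <<'E'
def wpos(px,z):
    d=imaging.capture('wrist');return onplane(d,px,z,True),d
E
python3 - <<'E'
from h import *
p,d=wpos([(288,217),(285,222)],.024);print(p)
p=onplane(d,[(204.5,185),(362,175.5),(363,234.5),(211,242.5)],.004,True);print(p.round(4),p.mean(0),np.linalg.norm(np.diff(p,axis=0),axis=1))
print(onplane(d,[(285,222)],.056,True))
s=bot.read_state();print(s['position'],s['ft_force'])
E
```

```text
[[ 0.49375071 -0.01260551]
 [ 0.49070266 -0.01761112]]
[[ 0.4049  0.0172]
 [ 0.5668  0.0255]
 [ 0.5694 -0.036 ]
 [ 0.4075 -0.0452]] [ 0.4871451  -0.00961493] [0.16203468 0.06163913 0.1622124 ]
[[ 0.49397143 -0.00940785]]
[ 5.25007974e-01 -4.41121042e-06  2.53306461e-01] [-0.5468042  -0.64958108  0.59132413]
```

Emit:
arm_command --plan '[[0,[-0.07,-0.19,0.95],[0,0,0]],[0,[-0.07,-0.19,0.95],[0,0,0]],[0,[-0.07,-0.19,0.95],[0,0,0]],[0,[-0.07,-0.19,0.95],[0,0,0]],[0,[-0.07,-0.19,0.95],[0,0,0]],[0,[-0.07,-0.19,0.95],[0,0,0]],[0,[-0.07,-0.19,0.95],[0,0,0]],[0,[-0.06,-0.22,1],[0,0,0]],[0,[0,0,0],[0,0,0]],[0,[0,0,0],[0,0,0]]]' --newtons 40

```text
clock: 2.5
position: [0.4938, -0.0109, 0.1003]
ee_rot: [-2.221, -2.221, 0.0]
ft_force: [0.5, 0.9, 0.8]
grip_width: 0.0853
grip_force: 0.0
```

Run:
```python
from h import *
d=imaging.capture('wrist');cv2.imwrite('pics/w1.png',d['image'][:,:,::-1])
s=bot.read_state();print(s['position'],s['ft_force'],finder.spot_in('bell_center','wrist')[:2])
print(cv2.projectPoints)
```

```text
[ 0.4946959  -0.01106581  0.10130258] [0.36240945 1.03511557 0.12067806] [{'at': [316.4, 260.5], 'conf': 0.9}]
<built-in function projectPoints>
```

View pics/w1.png

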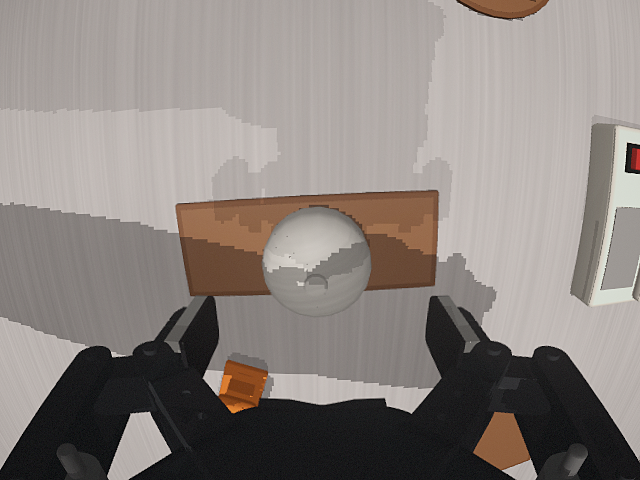

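The bell dome appears at about (317,262), radius 54, centred between the fingers.

Run:
```python
from h import *
p,d=wpos([(317,262)],.022);print(p, onplane(d,[(316,283)],.056,True))
p=onplane(d,[(177,204.5),(437.5,190.5),(435,285),(190,296)],.004,True);print(p.round(4),p.mean(0))
```

```text
[[ 0.49413908 -0.01411994]] [[ 0.49398064 -0.01230955]]
[[ 0.4058  0.0167]
 [ 0.5678  0.0253]
 [ 0.572  -0.0377]
 [ 0.4076 -0.0464]] [ 0.48830449 -0.01055776]
```

Emit:
arm_command --plan '[[0,[0,-0.1,0.7],[0,0,0]],[0,[0,0,0.7],[0,0,0]],[0,[0,0,0.7],[0,0,0]],[0,[0,0,0.7],[0,0,0]],[0,[0,0,0.35],[0,0,0]],[0,[0,0,0.35],[0,0,0]],[0,[0,0,0],[0,0,0]]]'

```text
clock: 3.35
position: [0.491, -0.0109, 0.0289]
ee_rot: [-2.22, -2.22, 0.002]
ft_force: [0.3, -0.0, -0.1]
grip_width: 0.0855
grip_force: 0.0
```

Emit:
arm_command --plan '[[0,[-0.1,0.1,0],[0,0,0]],[1,[0,0,0],[0,0,0]],[1,[0,0,0],[0,0,0]],[1,[0,0,0],[0,0,0]],[1,[0,0,0],[0,0,0]],[1,[0,0,0],[0,0,0]],[1,[0,0,0],[0,0,0]],[1,[0,0,0],[0,0,0]]]'

```text
clock: 4.15
position: [0.4949, -0.0132, 0.0316]
ee_rot: [2.22, 2.22, 0.002]
ft_force: [-0.5, -0.0, 6.1]
grip_width: 0.0602
grip_force: 44.2
```

Emit:
arm_command --plan '[[1,[0,0,-0.3],[0,0,0]],[1,[0,0,-0.4],[0,0,0]],[1,[0,0,-0.5],[0,0,0]],[1,[0,0,-0.8],[0,0,0]],[1,[0,0,0],[0,0,0]]]'

```text
clock: 4.65
position: [0.496, -0.0133, 0.0731]
ee_rot: [2.218, 2.219, 0.005]
ft_force: [0.8, -0.1, -0.8]
grip_width: 0.0602
grip_force: 43.9
```

Run:
```python
from h import *
d=imaging.capture('wrist');a=d['image'];d=imaging.capture('side');b=cv2.resize(d['image'][200:320,220:380],(640,480));cv2.imwrite('pics/w2.png',cv2.resize(np.hstack([a,b]),(800,300))[:,:,::-1])
s=bot.read_state();print(s['position'],s['ft_force'],s['grip_width'],s['grip_force'])
```

```text
[ 0.49451256 -0.01308925  0.0708199 ] [ 0.53940258 -0.4554432  -2.43014091] 0.05982259810466424 43.887886544689536
```

View pics/w2.png

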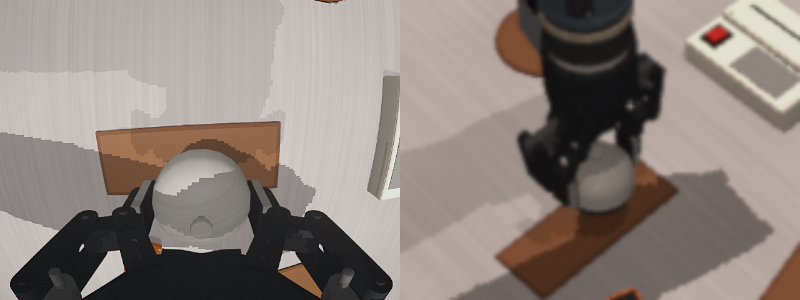

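Emit:
arm_command --plan '[[1,[-0.98,0.64,-1],[0,0,0]],[1,[-0.98,0.64,-0.5],[0,0,0]],[1,[-0.98,0.64,0],[0,0,0]],[1,[-0.98,0.64,0],[0,0,0]],[1,[-0.98,0.64,0],[0,0,0]],[1,[-0.98,0.64,0],[0,0,0]],[1,[-0.98,0.64,0],[0,0,0]],[1,[-0.98,0.64,0],[0,0,0]],[1,[-1,0.65,0.5],[0,0,0]],[1,[-1,0.65,1],[0,0,0]]]'

```text
clock: 5.75
position: [0.6239, -0.2111, 0.0709]
ee_rot: [2.22, 2.22, 0.002]
ft_force: [0.5, -0.5, -1.3]
grip_width: 0.0605
grip_force: 44.2
```

Emit:
arm_command --plan '[[1,[0,0,0],[0,0,0]],[1,[0,0,0.7],[0,0,0]],[1,[0,0,0.6],[0,0,0]],[1,[0,0,0.3],[0,0,0]],[1,[0,0,0.15],[0,0,0]],[1,[0,0,0],[0,0,0]]]'

```text
clock: 6.35
position: [0.6219, -0.2091, 0.0349]
ee_rot: [-2.22, -2.221, 0.0]
ft_force: [-0.1, -0.3, -1.4]
grip_width: 0.0604
grip_force: 44.3
```

Lower in small steps until contact.

Emit:
arm_command --plan '[[1,[0,0,0.1],[0,0,0]],[1,[0,0,0.1],[0,0,0]],[1,[0,0,0],[0,0,0]]]'

```text
clock: 6.65
position: [0.6227, -0.2099, 0.0317]
ee_rot: [2.221, 2.221, 0.001]
ft_force: [-0.1, -0.6, -2.1]
grip_width: 0.0601
grip_force: 44.4
```

Emit:
arm_command --plan '[[1,[0,0,0.07],[0,0,0]],[1,[0,0,0],[0,0,0]],[1,[0,0,0],[0,0,0]]]'

```text
clock: 6.95
position: [0.6228, -0.2099, 0.0316]
ee_rot: [2.221, 2.221, 0.001]
ft_force: [-2.7, 0.9, 6.6]
grip_width: 0.0602
grip_force: 45.1
```

Emit:
arm_command --plan '[[0.3,[0,0,0],[0,0,0]],[0,[0,0,0],[0,0,0]],[0,[0,0,0],[0,0,0]],[0,[0,0,0],[0,0,0]],[0,[0,0,-0.4],[0,0,0]],[0,[0,0,-0.9],[0,0,0]],[0,[0,0,-1],[0,0,0]],[0,[0,0,-1],[0,0,0]],[0,[0,0,-1],[0,0,0]],[0,[0,0,-1],[0,0,0]]]'

```text
clock: 7.95
position: [0.6225, -0.2099, 0.1373]
ee_rot: [2.221, 2.221, 0.0]
ft_force: [-0.5, -0.1, -0.3]
grip_width: 0.0854
grip_force: 0.0
```

Emit:
arm_command --plan '[[0,[-0.73,-0.96,-0.5],[0,0,0]],[0,[-0.73,-0.96,-0.5],[0,0,0]],[0,[-0.73,-0.96,-0.5],[0,0,0]],[0,[-0.73,-0.96,-0.5],[0,0,0]],[0,[-0.73,-0.96,0],[0,0,0]],[0,[-0.73,-0.96,0],[0,0,0]],[0,[-0.73,-0.96,0],[0,0,0]],[0,[-0.73,-0.96,0],[0,0,0]],[0,[-0.73,-0.96,0],[0,0,0]],[0,[-0.73,-0.96,0],[0,0,0]]]'

```text
clock: 8.95
position: [0.4297, -0.3565, 0.1766]
ee_rot: [2.221, 2.221, -0.0]
ft_force: [0.0, -0.5, 0.3]
grip_width: 0.0852
grip_force: 0.0
```

Emit:
arm_command --plan '[[0,[0,0,0],[0,0,-0.95]],[0,[0,0,0],[0,0,-0.95]],[0,[0,0,0],[0,0,-0.95]],[0,[0,0,0],[0,0,-0.95]],[0,[0,0,0],[0,0,-0.95]],[0,[0,0,0],[0,0,-0.95]],[0,[0,0,0],[0,0,-0.95]],[0,[0,0,0],[0,0,-0.95]],[0,[0,0,0],[0,0,-0.95]],[0,[0,0,0],[0,0,-0.95]]]'

```text
clock: 9.95
position: [0.4305, -0.3559, 0.1765]
ee_rot: [0.22, 3.133, -0.001]
ft_force: [0.4, 0.4, 0.2]
grip_width: 0.0856
grip_force: 0.0
```

Emit:
arm_command --plan '[[0,[0,0,0],[0,0,-0.97]],[0,[0,0,0],[0,0,0]],[0,[0,0,0],[0,0,0]]]'

```text
clock: 10.25
position: [0.4305, -0.3559, 0.1763]
ee_rot: [0.005, 3.141, -0.001]
ft_force: [-0.2, 0.1, 0.1]
grip_width: 0.0853
grip_force: 0.0
```

Run:
```python
from h import *
d=imaging.capture('wrist');cv2.imwrite('pics/w3.png',d['image'][:,:,::-1])
s=bot.read_state();print(s['position'],s['ee_rot'],s['q'],Ro.from_rotvec(s['ee_rot']).as_matrix().round(3))
print(d['R'])
```

```text
[ 0.43047229 -0.35588768  0.17623838] [ 4.51727579e-03  3.14122180e+00 -5.24252291e-04] [-8.10917762e-01  1.30601046e-01  3.45005303e-02  1.47420060e+00
  3.58144335e-05 -8.08041628e-01] [[-1.     0.003  0.   ]
 [ 0.003  1.    -0.   ]
 [-0.    -0.    -1.   ]]
[[ 1.97747795e-03  9.99997298e-01  1.22215474e-03]
 [ 9.58535808e-01 -2.24375871e-03  2.84963278e-01]
 [ 2.84965250e-01  6.07970486e-04 -9.58537655e-01]]
```

View pics/w3.png

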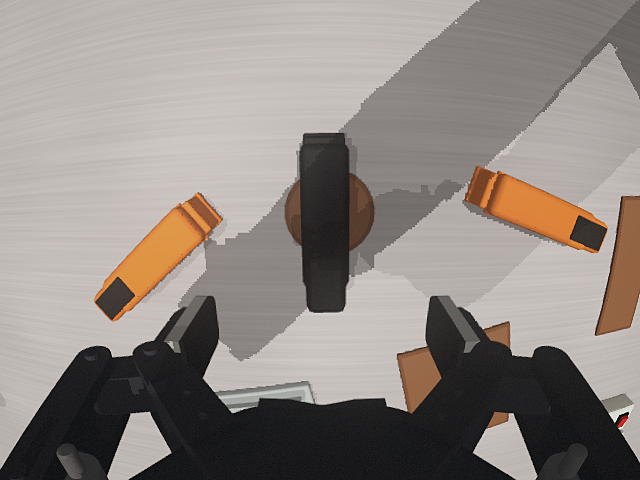

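The stapler runs from about (324,133) to (326,312), nearly along world x. The small coaster shows from columns 285 to 374, at row 212 or so. The orange ones are well clear.

Run:
```python
from h import *
p,d=wpos([(324,133),(326,312),(300,200),(349,200),(303,280),(347,280),(302,145),(345,145)],.047);print(p.round(4))
m=brown(d['image']);m[:,:270]=0;m[:,390:]=0;m[270:]=0
ys,xs=np.nonzero(m);w=(onplane(d,np.c_[xs,ys],.004,True)*1000).astype(np.float32);print(len(w),cv2.minEnclosingCircle(w))
```

```text
[[ 0.3627 -0.3542]
 [ 0.494  -0.3527]
 [ 0.4082 -0.3707]
 [ 0.4083 -0.3372]
 [ 0.4674 -0.3696]
 [ 0.4675 -0.3374]
 [ 0.3707 -0.3689]
 [ 0.3707 -0.3403]]
2131 ((427.1803283691406, -349.8169250488281), 36.39983367919922)
```

Emit:
arm_command --plan '[[0,[0.05,0.1,0.9],[0,0,0]],[0,[0,0,1],[0,0,0]],[0,[0,0,1],[0,0,0]],[0,[0,0,1],[0,0,0]],[0,[0,0,1],[0,0,0]],[0,[0,0,0.9],[0,0,0]],[0,[0,0,0.6],[0,0,0]],[0,[0,0,0.25],[0,0,0]],[0,[0,0,0],[0,0,0]]]'

```text
clock: 11.25
position: [0.4291, -0.3535, 0.0423]
ee_rot: [-0.001, -3.141, -0.001]
ft_force: [0.3, -0.4, 0.5]
grip_width: 0.0851
grip_force: 0.0
```

Emit:
arm_command --plan '[[0.4,[0,0,0],[0,0,0]],[0.6,[0,0,0],[0,0,0]],[1,[0,0,0],[0,0,0]],[1,[0,0,0],[0,0,0]],[1,[0,0,0],[0,0,0]],[1,[0,0,0],[0,0,0]],[1,[0,0,0],[0,0,0]]]'

```text
clock: 11.95
position: [0.43, -0.3542, 0.0439]
ee_rot: [0.0, 3.14, -0.002]
ft_force: [-0.3, 0.2, 5.0]
grip_width: 0.0335
grip_force: 40.9
```

Emit:
arm_command --plan '[[1,[0,0,-0.3],[0,0,0]],[1,[0,0,-0.7],[0,0,0]],[1,[0,0,-1],[0,0,0]],[1,[0,0,-1],[0,0,0]],[1,[0,0,-1],[0,0,0]],[1,[0,0,-0.7],[0,0,0]],[1,[0,0,0],[0,0,0]]]' --newtons 55

```text
clock: 12.65
position: [0.4304, -0.355, 0.1397]
ee_rot: [0.001, 3.138, -0.005]
ft_force: [0.1, 0.7, -2.0]
grip_width: 0.0333
grip_force: 55.0
```

Emit:
arm_command --plan '[[1,[-0.15,0.86,0],[0,0,0]],[1,[-0.15,0.86,0],[0,0,0]],[1,[-0.15,0.86,0],[0,0,0]],[1,[-0.15,0.86,0],[0,0,0]],[1,[-0.15,0.86,0],[0,0,0]],[1,[-0.15,0.86,0],[0,0,0]],[1,[-0.15,0.86,0],[0,0,0]],[1,[-0.15,0.86,0],[0,0,0]],[1,[-0.15,0.86,0],[0,0,0]],[1,[-0.15,0.86,0],[0,0,0]]]'

```text
clock: 13.65
position: [0.4595, -0.1799, 0.1368]
ee_rot: [0.001, -3.142, -0.0]
ft_force: [-0.0, -0.2, -2.4]
grip_width: 0.0332
grip_force: 55.2
```

Emit:
arm_command --plan '[[1,[-0.15,0.86,0],[0,0,0]],[1,[-0.15,0.86,0],[0,0,0]],[1,[-0.15,0.86,0],[0,0,0]],[1,[-0.15,0.86,0],[0,0,0]],[1,[-0.15,0.86,0],[0,0,0]],[1,[-0.15,0.86,0],[0,0,0]],[1,[-0.15,0.86,0],[0,0,0]],[1,[-0.15,0.86,0],[0,0,0]],[1,[-0.15,0.86,0],[0,0,0]],[1,[-0.15,0.86,0],[0,0,-0.34]]]'

```text
clock: 14.65
position: [0.4891, -0.008, 0.1369]
ee_rot: [-0.083, 3.14, 0.0]
ft_force: [-0.3, -0.9, -2.1]
grip_width: 0.0333
grip_force: 55.1
```

Run:
```python
from h import *
d=imaging.capture('wrist');cv2.imwrite('pics/w4.png',d['image'][:,:,::-1])
s=bot.read_state();print(s['position'],s['ee_rot'],s['ft_force'],s['grip_width'],s['grip_force'])
```

```text
[ 0.48943221 -0.00552628  0.13688613] [-0.08984009  3.13966283  0.00513045] [ 0.23902955  2.95763912 -2.85493302] 0.033252386705473105 55.235055685043335
```

View pics/w4.png

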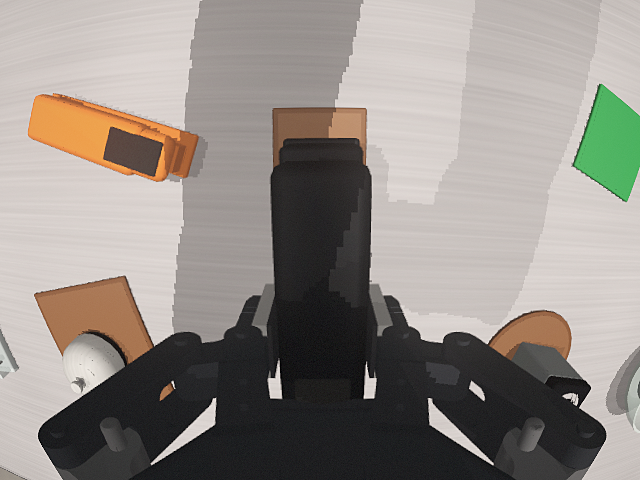

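The stapler is held above the long coaster, whose visible end (273–367, 108) is aligned with it.

Emit:
arm_command --plan '[[1,[0,0,0],[0,0,0]],[1,[0,0,0.6],[0,0,0]],[1,[0,0,1],[0,0,0]],[1,[0,0,1],[0,0,0]],[1,[0,0,1],[0,0,0]],[1,[0,0,0.6],[0,0,0]],[1,[0,0,0.2],[0,0,0]],[1,[0,0,0],[0,0,0]],[1,[0,0,0],[0,0,0]]]'

```text
clock: 15.6
position: [0.4902, -0.0101, 0.0498]
ee_rot: [-0.079, 3.139, -0.001]
ft_force: [0.7, -0.3, -1.8]
grip_width: 0.0333
grip_force: 55.3
```

Emit:
arm_command --plan '[[1,[0,0,0.12],[0,0,0]],[1,[0,0,0.1],[0,0,0]],[1,[0,0,0.06],[0,0,0]],[1,[0,0,0],[0,0,0]]]'

```text
clock: 16.0
position: [0.4899, -0.0099, 0.044]
ee_rot: [-0.08, 3.14, -0.0]
ft_force: [-1.3, 0.1, 0.6]
grip_width: 0.0332
grip_force: 55.6
```

Emit:
arm_command --plan '[[1,[0,0,0.04],[0,0,0]],[1,[0,0,0],[0,0,0]]]'

```text
clock: 16.2
position: [0.4899, -0.0099, 0.044]
ee_rot: [-0.08, 3.139, -0.0]
ft_force: [-1.9, 1.1, 5.0]
grip_width: 0.0332
grip_force: 56.2
```

Emit:
arm_command --plan '[[0.5,[0,0,0],[0,0,0]],[0,[0,0,0],[0,0,0]],[0,[0,0,0],[0,0,0]],[0,[0,0,-0.3],[0,0,0]],[0,[0,0,-1],[0,0,0]],[0,[0,0,-1],[0,0,0]],[0,[0,0,-1],[0,0,0]],[0,[0,0,-1],[0,0,0]],[0,[0,0,-1],[0,0,0]],[0,[0,0,-1],[0,0,0]]]' --newtons 30

```text
clock: 17.2
position: [0.4895, -0.0098, 0.1697]
ee_rot: [-0.08, 3.14, -0.0]
ft_force: [0.1, -0.0, 0.2]
grip_width: 0.0855
grip_force: 0.0
```

Emit:
arm_command --plan '[[0,[0.14,0.98,-1],[0,0,0]],[0,[0.14,0.98,-0.5],[0,0,0]],[0,[0.14,0.98,0],[0,0,0]],[0,[0.14,0.98,0],[0,0,0]],[0,[0.14,0.98,0],[0,0,0]],[0,[0.14,0.98,0],[0,0,0]],[0,[0.14,0.98,0],[0,0,0]],[0,[0.14,0.98,0],[0,0,0]],[0,[0.14,0.98,0],[0,0,0]],[0,[0.14,0.98,0],[0,0,0]]]'

```text
clock: 18.2
position: [0.4515, 0.1853, 0.1989]
ee_rot: [-0.08, 3.14, 0.0]
ft_force: [0.0, -0.9, 0.8]
grip_width: 0.0857
grip_force: 0.0
```

Emit:
arm_command --plan '[[0,[0.14,0.98,0],[0,0,0]],[0,[0.14,0.98,0],[0,0,0]],[0,[0.14,0.98,0],[0,0,0]],[0,[0.14,0.98,0],[0,0,0]],[0,[0.14,0.98,0],[0,0,0]],[0,[0.14,0.98,0],[0,0,0]],[0,[0.14,0.98,0],[0,0,0]],[0,[0.14,0.98,0],[0,0,0]],[0,[0.14,0.98,0],[0,0,0]],[0,[0.14,0.98,0],[0,0,0]]]'

```text
clock: 19.2
position: [0.4135, 0.3797, 0.1988]
ee_rot: [-0.08, 3.14, 0.0]
ft_force: [0.1, -0.1, 0.3]
grip_width: 0.0854
grip_force: 0.0
```

Emit:
arm_command --plan '[[0,[0,0,0],[0,0,0]],[0,[0,0,0],[0,0,0]]]'

```text
clock: 19.4
position: [0.4136, 0.3787, 0.1986]
ee_rot: [-0.081, 3.141, -0.001]
ft_force: [0.1, -0.6, -0.1]
grip_width: 0.0856
grip_force: 0.0
```

Run:
```python
from h import *
d=imaging.capture('wrist');cv2.imwrite('pics/w5.png',d['image'][:,:,::-1])
s=bot.read_state();print(s['position'],s['ee_rot'],s['ft_force'],s['grip_width'],s['grip_force'])
print(finder.spot_in('gel_bottle_center','wrist')[:2],finder.spot_in('coaster_square','wrist')[:3])
```

```text
[0.41377511 0.37832091 0.19859519] [-7.95266145e-02  3.14057320e+00 -1.15440118e-03] [0.57271524 0.55987238 0.04033996] 0.08552407455772532 0.0
[{'at': [326.4, 215.1], 'conf': 0.85}] [{'at': [323.0, 182.4], 'conf': 0.86}, {'at': [176.2, 185.6], 'conf': 0.82}, {'at': [333.5, 396.9], 'conf': 0.4}]
```

View pics/w5.png

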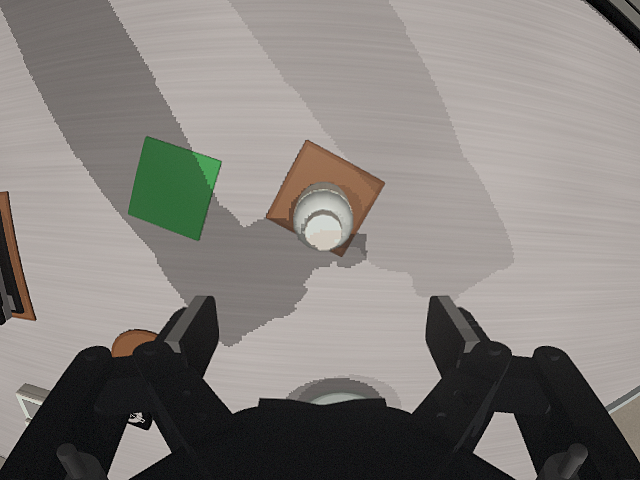

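The gel bottle's cap is at (324,231) and its shoulder at about (322,210). The square coaster's corners are (306,140), (384,183), (343,256) and (266,218).

Run:
```python
from h import *
p,d=wpos([(324,231)],.087);print(p,onplane(d,[(322.5,211)],.060,True))
p=onplane(d,[(306,140),(384,183),(343,256),(266,218)],.004,True);print(p.round(4),p.mean(0),np.linalg.norm(np.diff(p,axis=0),axis=1))
e=np.diff(np.vstack([p,p[0]]),axis=0);print(np.degrees(np.arctan2(e[:,1],e[:,0]))%90)
```

```text
[[0.40869822 0.37918578]] [[0.40158022 0.37793199]]
[[0.3537 0.3618]
 [0.3866 0.4304]
 [0.4547 0.3994]
 [0.4229 0.3295]] [0.40446638 0.38026781] [0.07612188 0.07486927 0.07673893]
[64.36346837 65.48681016 65.51922146 65.01314233]
```

Emit:
arm_command --plan '[[0,[0.2,0,0.6],[0,0,0]],[0,[0.18,0,1],[0,0,0]],[0,[0,0,1],[0,0,0]],[0,[0,0,1],[0,0,0]],[0,[0,0,1],[0,0,0]],[0,[0,0,1],[0,0,0]],[0,[0,0,1],[0,0,0]],[0,[0,0,0.7],[0,0,0]],[0,[0,0,0.3],[0,0,0]],[0,[0,0,0],[0,0,0]]]'

```text
clock: 20.6
position: [0.4056, 0.3778, 0.0457]
ee_rot: [0.079, -3.139, 0.002]
ft_force: [-0.5, 0.0, 0.1]
grip_width: 0.0852
grip_force: 0.0
```

Emit:
arm_command --plan '[[0.3,[0,0,0],[0,0,0]],[0.5,[0,0,0],[0,0,0]],[0.6,[0,0,0],[0,0,0]],[1,[0,0,0],[0,0,0]],[1,[0,0,0],[0,0,0]],[1,[0,0,0],[0,0,0]],[1,[0,0,0],[0,0,0]]]'

```text
clock: 21.3
position: [0.407, 0.3792, 0.0478]
ee_rot: [-0.08, 3.138, 0.002]
ft_force: [-0.8, 0.6, 6.2]
grip_width: 0.0429
grip_force: 31.2
```

Emit:
arm_command --plan '[[1,[0,0,-0.3],[0,0,0]],[1,[0,0,-0.7],[0,0,0]],[1,[0,0,-1],[0,0,0]],[1,[0,0,-1],[0,0,0]],[1,[0,0,-1],[0,0,0]],[1,[0,0,-1],[0,0,0]],[1,[0,0,-0.7],[0,0,0]],[1,[0,0,-0.3],[0,0,0]],[1,[0,0,0],[0,0,0]],[1,[0,0,0],[0,0,0]]]'

```text
clock: 22.3
position: [0.4057, 0.3781, 0.1655]
ee_rot: [0.08, -3.139, 0.002]
ft_force: [0.1, 0.3, -0.9]
grip_width: 0.0428
grip_force: 30.7
```

Run:
```python
from h import *
d=imaging.capture('wrist');cv2.imwrite('pics/w6.png',d['image'][:,:,::-1])
s=bot.read_state();print(s['position'],s['ee_rot'],s['ft_force'],s['grip_width'],s['grip_force'])
T=Ro.from_rotvec(s['ee_rot'])
R=np.array(d['R']);K=d['mtx']
def proj(X):
    c=R@X+d['t'];th=np.arctan2(np.hypot(c[0],c[1]),c[2]);u=c[:2]/np.hypot(c[0],c[1])*th;return (u[0]*K[0][0]+K[0][2],u[1]*K[1][1]+K[1][2])
for dx in(-.006,0,.006):
    print(dx,proj(s['position']+T.apply([dx,0,-(.088-.047)])),proj(s['position']+T.apply([dx,0,-(.060-.047)])))
p=onplane(d,[(306,140)],.004,True)
m=brown(d['image']);n,l,st,ce=cv2.connectedComponentsWithStats(m);print([(st[j].tolist()) for j in range(1,n) if st[j,4]>500])
```

```text
[0.40550138 0.37797447 0.16514042] [ 7.95022490e-02 -3.13855853e+00  2.21067448e-03] [ 8.96877417e-02  8.28219797e-04 -1.84775083e+00] 0.04279334528535571 30.712845287052915
-0.006 (np.float64(322.26216274159003), np.float64(413.4868266318806)) (np.float64(322.00147202604336), np.float64(358.61452618474743))
0 (np.float64(322.30927778702113), np.float64(398.4451004313026)) (np.float64(322.0320679784923), np.float64(344.536906800072))
0.006 (np.float64(322.3587133587787), np.float64(382.2346988952993)) (np.float64(322.063714475572), np.float64(329.71961399396133))
[[261, 152, 130, 106, 4574], [0, 259, 22, 80, 619]]
```

View pics/w6.png

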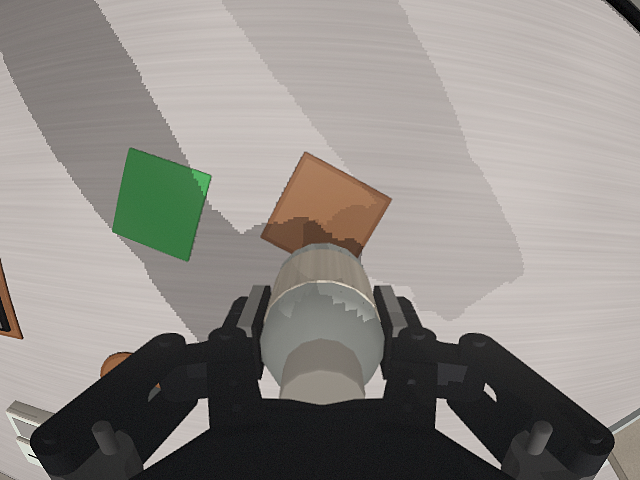

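The bottle is centred in the pads, with its shoulder ring at row 342 or so, where I expected it.

Emit:
arm_command --plan '[[1,[0.02,-0.6,0],[0,0,0]],[1,[0.02,-1,0],[0,0,0]],[1,[0.02,-1,0],[0,0,0]],[1,[0.02,-1,0],[0,0,0]],[1,[0.02,-1,0],[0,0,0]],[1,[0.02,-1,0],[0,0,0]],[1,[0.02,-1,0],[0,0,0]],[1,[0.02,-1,0],[0,0,0]],[1,[0.02,-1,0],[0,0,0]],[1,[0.02,-1,0],[0,0,0]]]'

```text
clock: 23.35
position: [0.411, 0.1848, 0.1656]
ee_rot: [0.079, -3.139, 0.001]
ft_force: [0.9, -0.7, -1.1]
grip_width: 0.043
grip_force: 30.8
```

Emit:
arm_command --plan '[[1,[0.02,-1,0],[0,0,0]],[1,[0.02,-1,0],[0,0,0]],[1,[0.02,-1,0],[0,0,0]],[1,[0.02,-1,0],[0,0,0]],[1,[0.02,-1,0],[0,0,0]],[1,[0.02,-1,0],[0,0,0]],[1,[0.02,-1,0],[0,0,0]],[1,[0.02,-1,0],[0,0,0]],[1,[0.02,-1,0],[0,0,0]],[1,[0.02,-1,0],[0,0,0]]]'

```text
clock: 24.35
position: [0.4168, -0.0147, 0.1656]
ee_rot: [0.079, -3.139, 0.0]
ft_force: [-0.1, 0.0, -0.5]
grip_width: 0.0426
grip_force: 30.8
```

Emit:
arm_command --plan '[[1,[0.02,-1,0],[0,0,0]],[1,[0.02,-1,0],[0,0,0]],[1,[0.02,-1,0],[0,0,0]],[1,[0.02,-1,0],[0,0,0]],[1,[0.02,-1,0],[0,0,0]],[1,[0.02,-1,0],[0,0,0]],[1,[0.02,-1,0],[0,0,0]],[1,[0.02,-1,0],[0,0,0]],[1,[0.02,-1,0],[0,0,0]],[1,[0.02,-1,0],[0,0,0]]]'

```text
clock: 25.35
position: [0.4228, -0.2142, 0.1656]
ee_rot: [0.079, -3.139, -0.001]
ft_force: [0.6, -0.4, -1.9]
grip_width: 0.0431
grip_force: 30.8
```

Emit:
arm_command --plan '[[1,[0.02,-1,0],[0,0,0]],[1,[0.02,-1,0],[0,0,0]],[1,[0.02,-1,0],[0,0,0]],[1,[0.02,-1,0],[0,0,0]],[1,[0.02,-1,0],[0,0,0]],[1,[0.02,-1,0],[0,0,0]],[1,[0.02,-0.8,0],[0,0,0]],[1,[0,0,0],[0,0,0]],[1,[0,0,0],[0,0,0]]]'

```text
clock: 26.25
position: [0.4276, -0.3491, 0.166]
ee_rot: [0.079, -3.14, -0.003]
ft_force: [0.1, 0.4, -1.3]
grip_width: 0.0428
grip_force: 30.9
```

Run:
```python
from h import *
d=imaging.capture('wrist');s=bot.read_state();print(s['position'],s['ee_rot'],s['ft_force'],s['grip_width'])
m=brown(d['image']);m[:,:250]=0;m[:,395:]=0;m[330:]=0
ys,xs=np.nonzero(m);w=(onplane(d,np.c_[xs,ys],.004,True)*1000).astype(np.float32);print(len(w),w.min(0),w.max(0))
h=cv2.convexHull(w)[:,0]
from scipy.optimize import least_squares
# far (small x) arc: fit circle radius 37 to hull points left of centre
h=h[h[:,0]<w[:,0].max()-12]
print(least_squares(lambda c:np.hypot(*(h-c).T)-37,[427,-350],loss='soft_l1').x)
```

```text
[ 0.42776158 -0.34873084  0.16614418] [ 7.96286375e-02 -3.13983122e+00 -2.16084811e-03] [-0.49665797 -0.23504147 -1.4175828 ] 0.042417575974308695
5636 [ 390.57822 -385.64774] [ 455.27103 -313.91165]
[ 427.82814753 -350.043726  ]
```

Emit:
arm_command --plan '[[1,[0,-0.07,0.6],[0,0,0]],[1,[0,0,1],[0,0,0]],[1,[0,0,1],[0,0,0]],[1,[0,0,1],[0,0,0]],[1,[0,0,1],[0,0,0]],[1,[0,0,0.7],[0,0,0]],[1,[0,0,0.4],[0,0,0]],[1,[0,0,0.1],[0,0,0]],[1,[0,0,0],[0,0,0]]]'

```text
clock: 27.2
position: [0.4285, -0.3508, 0.0507]
ee_rot: [-0.08, 3.14, -0.0]
ft_force: [0.4, 0.7, -1.2]
grip_width: 0.0429
grip_force: 30.9
```

Emit:
arm_command --plan '[[1,[0,0,0.05],[0,0,0]],[1,[0,0,0.04],[0,0,0]],[1,[0,0,0],[0,0,0]]]'

```text
clock: 27.5
position: [0.4287, -0.3512, 0.0494]
ee_rot: [-0.08, 3.14, -0.002]
ft_force: [0.3, 0.5, -1.7]
grip_width: 0.0426
grip_force: 30.9
```

Emit:
arm_command --plan '[[1,[0,0,0.06],[0,0,0]],[1,[0,0,0.04],[0,0,0]],[1,[0,0,0],[0,0,0]]]'

```text
clock: 27.8
position: [0.4286, -0.3511, 0.0478]
ee_rot: [-0.08, 3.14, -0.001]
ft_force: [-1.5, 1.2, 4.4]
grip_width: 0.0428
grip_force: 31.3
```

Emit:
arm_command --plan '[[0.5,[0,0,0],[0,0,0]],[0,[0,0,0],[0,0,0]],[0,[0,0,0],[0,0,0]],[0,[0,0,-0.4],[0,0,0]],[0,[0,0,-1],[0,0,0]],[0,[0,0,-1],[0,0,0]],[0,[0,0,-1],[0,0,0]],[0,[0,0,-1],[0,0,0]],[0,[0,0,-1],[0,0,0]],[0,[0,0,-1],[0,0,0]]]'

```text
clock: 28.8
position: [0.4283, -0.3507, 0.1758]
ee_rot: [-0.08, 3.14, -0.0]
ft_force: [0.1, -0.3, -0.7]
grip_width: 0.0856
grip_force: 0.0
```

Emit:
arm_command --plan '[[0,[-0.38,0.97,-0.5],[0,0,0]],[0,[-0.38,0.97,-0.5],[0,0,0]],[0,[-0.38,0.97,-0.5],[0,0,0]],[0,[-0.38,0.97,0],[0,0,0]],[0,[-0.38,0.97,0],[0,0,0]],[0,[-0.38,0.97,0],[0,0,0]],[0,[-0.38,0.97,0],[0,0,0]],[0,[-0.38,0.97,0],[0,0,0]],[0,[-0.38,0.97,0],[0,0,0]],[0,[-0.38,0.97,0],[0,0,0]]]'

```text
clock: 29.8
position: [0.4946, -0.1523, 0.2051]
ee_rot: [-0.08, 3.14, -0.0]
ft_force: [-0.2, -0.0, 0.3]
grip_width: 0.0855
grip_force: 0.0
```

Emit:
arm_command --plan '[[0,[-0.38,0.97,0],[0,0,0]],[0,[-0.38,0.97,0],[0,0,0]],[0,[-0.38,0.97,0],[0,0,0]],[0,[-0.38,0.97,0],[0,0,0]],[0,[-0.38,0.97,0],[0,0,0]],[0,[-0.38,0.97,0],[0,0,0]],[0,[-0.38,0.97,0],[0,0,0]],[0,[-0.38,0.97,0],[0,0,0]],[0,[-0.38,0.97,0],[0,0,0]],[0,[-0.38,0.97,0],[0,0,0]]]'

```text
clock: 30.8
position: [0.5607, 0.0453, 0.205]
ee_rot: [-0.08, 3.14, -0.0]
ft_force: [0.3, -0.3, 1.4]
grip_width: 0.0853
grip_force: 0.0
```

Emit:
arm_command --plan '[[0,[-0.38,0.97,0],[0,0,0]],[0,[-0.38,0.97,0],[0,0,0]],[0,[-0.38,0.97,0],[0,0,0]],[0,[-0.38,0.97,0],[0,0,0]],[0,[-0.38,0.97,0],[0,0,0]],[0,[-0.38,0.97,0],[0,0,0]],[0,[-0.38,0.97,0],[0,0,0]],[0,[0,0,0],[0,0,0]],[0,[0,0,0],[0,0,0]]]'

```text
clock: 31.7
position: [0.6066, 0.1828, 0.2046]
ee_rot: [0.081, -3.14, 0.001]
ft_force: [-1.0, 0.5, -0.7]
grip_width: 0.0854
grip_force: 0.0
```

Run:
```python
from h import *
d=imaging.capture('wrist');cv2.imwrite('pics/w7.png',d['image'][:,:,::-1])
s=bot.read_state();print(s['position'],s['ee_rot'],s['q'])
m=brown(d['image']);n,l,st,ce=cv2.connectedComponentsWithStats(m);print([(st[j].tolist()) for j in range(1,n) if st[j,4]>300])
```

```text
[0.6065031  0.18234764 0.20475198] [ 7.96369749e-02 -3.14020113e+00  9.84705835e-04] [ 1.86485527e-01  3.30460602e-01  3.26018965e-01  1.56683205e+00
 -5.57597560e-04  1.35775591e-01]
[[99, 0, 57, 165, 3432], [491, 0, 86, 73, 3843], [8, 25, 51, 35, 662], [0, 140, 48, 137, 3452], [274, 150, 115, 102, 4822]]
```

View pics/w7.png

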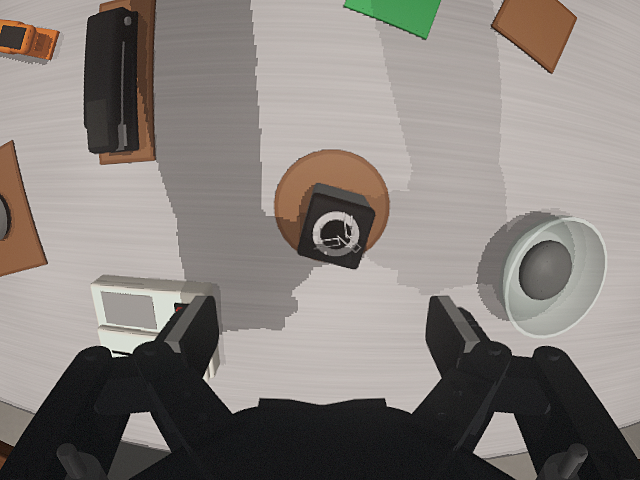

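The clip box's top face has corners near (314,193), (375,208), (357,269) and (299,252), turned relative to the tool. It sits on the round coaster (274–389, 150–252). The stapler lies centred on the long coaster, at upper left.

Run:
```python
from h import *
d=imaging.capture('wrist')
p=onplane(d,[(314,193),(375,208),(357,269),(299,252)],.071,True);print(p.round(4),p.mean(0),np.linalg.norm(np.diff(np.vstack([p,p[0]]),axis=0),axis=1))
e=np.diff(np.vstack([p,p[0]]),axis=0);print(np.degrees(np.arctan2(e[:,1],e[:,0]))%90)
m=brown(d['image']);x=np.zeros_like(m);x[145:260,265:395]=m[145:260,265:395]
ys,xs=np.nonzero(x);w=(onplane(d,np.c_[xs,ys],.004,True)*1000).astype(np.float32)
print(cv2.minEnclosingCircle(w))
s=bot.read_state();Y=Ro.from_rotvec(s['ee_rot']).as_matrix()[:,1];print(np.degrees(np.arctan2(Y[1],Y[0])),s['position'])
```

```text
[[0.5805 0.1755]
 [0.5888 0.2189]
 [0.6352 0.2098]
 [0.6242 0.1667]] [0.60716717 0.1927291 ] [0.04411242 0.04734703 0.04447796 0.04455705]
[79.17430034 78.93218025 75.57517687 78.55977003]
((604.3095092773438, 191.5182342529297), 51.39608383178711)
92.87214504770891 [0.6065324  0.18204576 0.20484024]
```

Emit:
arm_command --plan '[[0,[-0.05,0.5,0.4],[0,0,0]],[0,[0,0,0.8],[0,0,0.86]],[0,[0,0,1],[0,0,0.86]],[0,[0,0,1],[0,0,0]],[0,[0,0,1],[0,0,0]],[0,[0,0,1],[0,0,0]],[0,[0,0,1],[0,0,0]],[0,[0,0,0.9],[0,0,0]],[0,[0,0,0.6],[0,0,0]],[0,[0,0,0],[0,0,0]]]'

```text
clock: 32.8
position: [0.6051, 0.1923, 0.0478]
ee_rot: [-0.325, -3.12, 0.002]
ft_force: [0.3, -0.2, -0.5]
grip_width: 0.0857
grip_force: 0.0
```

Emit:
arm_command --plan '[[0,[0,0,0],[0,0,0]],[0.3,[0,0,0],[0,0,0]],[0.4,[0,0,0],[0,0,0]],[0.6,[0,0,0],[0,0,0]],[1,[0,0,0],[0,0,0]],[1,[0,0,0],[0,0,0]],[1,[0,0,0],[0,0,0]],[1,[0,0,0],[0,0,0]]]'

```text
clock: 33.6
position: [0.6081, 0.1929, 0.0521]
ee_rot: [0.325, 3.122, 0.001]
ft_force: [0.4, -1.0, 6.2]
grip_width: 0.0469
grip_force: 31.1
```

Emit:
arm_command --plan '[[1,[0,0,-0.3],[0,0,0]],[1,[0,0,-0.7],[0,0,0]],[1,[0,0,-1],[0,0,0]],[1,[0,0,-1],[0,0,0]],[1,[0,0,-1],[0,0,0]],[1,[0.91,0.54,-0.5],[0,0,0]],[1,[0.91,0.54,0],[0,0,0]],[1,[0.91,0.54,0],[0,0,0]],[1,[0.91,0.54,0],[0,0,0]],[1,[0.91,0.54,0],[0,0,0]]]'

```text
clock: 34.6
position: [0.5269, 0.2654, 0.1399]
ee_rot: [-0.324, -3.123, 0.001]
ft_force: [-0.0, 1.1, -1.9]
grip_width: 0.0467
grip_force: 31.0
```

Emit:
arm_command --plan '[[1,[0.91,0.54,0],[0,0,0]],[1,[0.91,0.54,0],[0,0,0]],[1,[0.91,0.54,0],[0,0,0]],[1,[0.91,0.54,0],[0,0,0]],[1,[0.91,0.54,0],[0,0,0]],[1,[0.91,0.54,0],[0,0,0]],[1,[0.91,0.54,0],[0,0,0]],[1,[0.91,0.54,0],[0,0,0.75]],[1,[0,0,0],[0,0,0.8]],[1,[0,0,0],[0,0,0]]]'

```text
clock: 35.6
position: [0.4024, 0.3794, 0.1399]
ee_rot: [-0.681, -3.065, 0.002]
ft_force: [-0.4, 0.5, -2.2]
grip_width: 0.0468
grip_force: 31.1
```

Emit:
arm_command --plan '[[1,[0,0,0],[0,0,0]],[1,[0,0,0],[0,0,0]]]'

```text
clock: 35.8
position: [0.4042, 0.3786, 0.1404]
ee_rot: [-0.683, -3.066, 0.001]
ft_force: [0.4, -0.1, -1.3]
grip_width: 0.0467
grip_force: 31.1
```

Run:
```python
from h import *
d=imaging.capture('wrist');cv2.imwrite('pics/w8.png',d['image'][:,:,::-1])
s=bot.read_state();Y=Ro.from_rotvec(s['ee_rot']).as_matrix()[:,1];print(np.degrees(np.arctan2(Y[1],Y[0])),s['position'],s['grip_width'],s['ft_force'])
R=np.array(d['R']);K=d['mtx']
def proj(X):
    c=R@X+d['t'];th=np.arctan2(np.hypot(c[0],c[1]),c[2]);u=c[:2]/np.hypot(c[0],c[1])*th;return (u[0]*K[0][0]+K[0][2],u[1]*K[1][1]+K[1][2])
T=Ro.from_rotvec(s['ee_rot'])
for a in(-.0235,.0235):
  for b in (-.0235,.0235): print(a,b,np.round(proj(s['position']+T.apply([a,b,-(.072-.051)]))))
a=np.radians(64.8);u=np.array([np.cos(a),np.sin(a)]);v=np.array([-u[1],u[0]])
for i in(-.039,.039):
  for j in(-.039,.039): print('coaster',i,j,np.round(proj(np.r_[np.array([.4045,.378])+i*u+j*v,.004])))
```

```text
64.84992252681005 [0.40444274 0.37859454 0.14048806] 0.04657361286920119 [ 0.28581429 -0.07032441 -1.67156094]
-0.0235 -0.0235 [255. 410.]
-0.0235 0.0235 [386. 410.]
0.0235 -0.0235 [242. 294.]
0.0235 0.0235 [399. 294.]
coaster -0.039 -0.039 [269. 279.]
coaster -0.039 0.039 [265. 176.]
coaster 0.039 -0.039 [372. 279.]
coaster 0.039 0.039 [376. 176.]
```

View pics/w8.png

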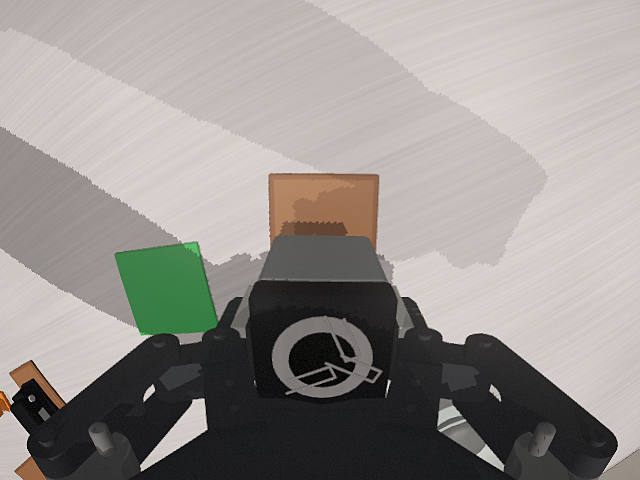

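The box is square over the square coaster. The coaster's far edge spans (269–379, 175), about 3 px right of where I predicted it, so I'll shift 2 mm and lower.

Emit:
arm_command --plan '[[1,[0,0.09,0.5],[0,0,0]],[1,[0,0,1],[0,0,0]],[1,[0,0,1],[0,0,0]],[1,[0,0,1],[0,0,0]],[1,[0,0,0.6],[0,0,0]],[1,[0,0,0.15],[0,0,0]],[1,[0,0,0],[0,0,0]],[1,[0,0,0.06],[0,0,0]],[1,[0,0,0.04],[0,0,0]],[1,[0,0,0],[0,0,0]]]'

```text
clock: 36.85
position: [0.4059, 0.3809, 0.0546]
ee_rot: [0.685, 3.065, 0.002]
ft_force: [0.2, 0.2, -1.7]
grip_width: 0.0463
grip_force: 31.1
```

Emit:
arm_command --plan '[[1,[0,0,0.06],[0,0,0]],[1,[0,0,0.06],[0,0,0]],[1,[0,0,0],[0,0,0]]]'

```text
clock: 37.15
position: [0.4056, 0.3808, 0.0521]
ee_rot: [0.685, 3.065, 0.001]
ft_force: [-0.8, -0.1, 2.1]
grip_width: 0.0468
grip_force: 31.3
```

Emit:
arm_command --plan '[[1,[0,0,0.05],[0,0,0]],[1,[0,0,0],[0,0,0]]]'

```text
clock: 37.35
position: [0.4056, 0.3808, 0.0521]
ee_rot: [0.685, 3.065, 0.001]
ft_force: [-1.7, -2.3, 5.9]
grip_width: 0.0462
grip_force: 31.6
```

Emit:
arm_command --plan '[[0.4,[0,0,0],[0,0,0]],[0,[0,0,0],[0,0,0]],[0,[0,0,0],[0,0,0]],[0,[0,0,-0.4],[0,0,0]],[0,[0,0,-1],[0,0,0]],[0,[0,0,-1],[0,0,0]],[0,[0,0,-1],[0,0,0]],[0,[0,0,-1],[0,0,0]],[0,[0,0,-1],[0,0,0]],[0,[0,0,-1],[0,0,0]]]' --newtons 40

```text
clock: 38.35
position: [0.4053, 0.3805, 0.1796]
ee_rot: [0.685, 3.066, 0.001]
ft_force: [-0.7, 0.4, 0.2]
grip_width: 0.0855
grip_force: 0.0
```

Emit:
arm_command --plan '[[0,[-0.6,-0.6,0],[0,0,0]],[0,[-0.95,-0.94,0],[0,0,0]],[0,[-0.95,-0.94,0],[0,0,0]],[0,[-0.95,-0.94,0],[0,0,0]],[0,[-0.95,-0.94,0],[0,0,0]],[0,[-0.95,-0.94,0],[0,0,0]],[0,[-0.95,-0.94,0],[0,0,0]],[0,[-0.95,-0.94,0],[0,0,0]],[0,[-0.95,-0.94,0],[0,0,0]],[0,[-0.95,-0.94,0],[0,0,0]]]'

```text
clock: 39.35
position: [0.4934, 0.1364, 0.1773]
ee_rot: [-0.686, -3.064, 0.002]
ft_force: [-0.6, 0.9, 0.1]
grip_width: 0.0853
grip_force: 0.0
```

Emit:
arm_command --plan '[[0,[-0.95,-0.94,0],[0,0,0]],[0,[-0.95,-0.94,0],[0,0,0]],[0,[-0.95,-0.94,0],[0,0,0]],[0,[-0.95,-0.94,0],[0,0,0]],[0,[-0.95,-0.94,0],[0,0,0]],[0,[-0.95,-0.94,0],[0,0,0]],[0,[-0.95,-0.94,0],[0,0,0]],[0,[-0.95,-0.94,0],[0,0,0]],[0,[-0.95,-0.94,0],[0,0,0]],[0,[-0.95,-0.94,0],[0,0,0]]]'

```text
clock: 40.35
position: [0.5848, -0.1143, 0.1771]
ee_rot: [-0.686, -3.064, 0.0]
ft_force: [0.1, -0.3, -0.7]
grip_width: 0.085
grip_force: 0.0
```

Emit:
arm_command --plan '[[0,[-0.95,-0.94,0],[0,0,0]],[0,[-0.95,-0.94,0],[0,0,0]],[0,[-0.95,-0.94,0],[0,0,0]],[0,[-0.8,-0.8,0],[0,0,0]],[0,[0,0,0],[0,0,0]],[0,[0,0,0],[0,0,0]]]'

```text
clock: 40.95
position: [0.6198, -0.2097, 0.1771]
ee_rot: [-0.687, -3.063, -0.001]
ft_force: [-0.2, -0.5, -0.1]
grip_width: 0.0851
grip_force: 0.0
```

Run:
```python
from h import *
d=imaging.capture('wrist');s=bot.read_state();print(s['position'],s['ee_rot'],s['q'],s['grip_width'])
r=finder.spot_in('bell_center','wrist')[:2];print(r)
for q in r: print(onplane(d,[q['at']],.028,True))
```

```text
[ 0.61988633 -0.20897242  0.17744219] [-6.85691312e-01 -3.06381938e+00 -1.00060418e-03] [-4.27693840e-01  3.88711053e-01  3.45891572e-01  1.53004644e+00
  2.15626917e-04  1.26551858e-02] 0.08519297929035534
[{'at': [323.3, 230.2], 'conf': 0.8}]
[[ 0.62444886 -0.20985803]]
```

Emit:
arm_command --plan '[[0,[-0.16,0.06,0.6],[0,0,0]],[0,[0,0,1],[0,0,0]],[0,[0,0,1],[0,0,0]],[0,[0,0,1],[0,0,0]],[0,[0,0,1],[0,0,0]],[0,[0,0,1],[0,0,0]],[0,[0,0,0.9],[0,0,0]],[0,[0,0,0.6],[0,0,0]],[0,[0,0,0.28],[0,0,0]],[0,[0,0,0],[0,0,0]]]'

```text
clock: 42.05
position: [0.6236, -0.2085, 0.0295]
ee_rot: [-0.684, -3.064, -0.001]
ft_force: [-0.2, 0.3, 0.5]
grip_width: 0.0854
grip_force: 0.0
```

Emit:
arm_command --plan '[[0.2,[0,0,0],[0,0,0]],[0.3,[0,0,0],[0,0,0]],[0.5,[0,0,0],[0,0,0]],[1,[0,0,0],[0,0,0]],[1,[0,0,0],[0,0,0]],[1,[0,0,0],[0,0,0]],[1,[0,0,0],[0,0,0]]]'

```text
clock: 42.75
position: [0.6254, -0.2099, 0.0328]
ee_rot: [0.685, 3.063, -0.001]
ft_force: [-1.3, 0.3, 6.0]
grip_width: 0.06
grip_force: 44.1
```

Emit:
arm_command --plan '[[1,[0,0,-0.3],[0,0,0]],[1,[0,0,-0.7],[0,0,0]],[1,[0,0,-1],[0,0,0]],[1,[0,0,-1],[0,0,0]],[1,[0,0,-1],[0,0,0]],[1,[0,0,-0.5],[0,0,0]],[1,[0.52,0.98,0],[0,0,0]],[1,[0.52,0.98,0],[0,0,0]],[1,[0.52,0.98,0],[0,0,0]],[1,[0.52,0.98,0],[0,0,0]]]'

```text
clock: 43.75
position: [0.6195, -0.1196, 0.1203]
ee_rot: [-0.685, -3.065, -0.0]
ft_force: [0.4, 0.1, -1.7]
grip_width: 0.0599
grip_force: 43.8
```

Emit:
arm_command --plan '[[1,[0.52,0.98,0],[0,0,0]],[1,[0.52,0.98,0],[0,0,0]],[1,[0.52,0.98,0],[0,0,0]],[1,[0.52,0.98,0],[0,0,0]],[1,[0.52,0.98,0],[0,0,0]],[1,[0.52,0.98,0],[0,0,0]],[1,[0.52,0.98,0],[0,0,0]],[1,[0.52,0.98,0],[0,0,0]],[1,[0.52,0.98,0],[0,0,0]],[1,[0.52,0.98,0],[0,0,0]]]'

```text
clock: 44.75
position: [0.6088, 0.102, 0.1203]
ee_rot: [-0.685, -3.065, 0.0]
ft_force: [1.1, 0.1, -1.9]
grip_width: 0.0602
grip_force: 43.8
```

Emit:
arm_command --plan '[[1,[0.52,0.98,0],[0,0,0]],[1,[0.52,0.98,0],[0,0,0]],[1,[0.52,0.98,0],[0,0,0]],[1,[0.52,0.98,0],[0,0,0]],[1,[0,0,0],[0,0,0]],[1,[0,0,0],[0,0,0]]]'

```text
clock: 45.35
position: [0.6046, 0.19, 0.1202]
ee_rot: [-0.683, -3.066, 0.002]
ft_force: [-0.1, -0.3, -1.9]
grip_width: 0.0596
grip_force: 43.9
```

Run:
```python
from h import *
d=imaging.capture('wrist');cv2.imwrite('pics/w9.png',d['image'][:,:,::-1])
s=bot.read_state();print(s['position'],s['ee_rot'],s['grip_width'],s['ft_force'])
m=brown(d['image']);n,l,st,ce=cv2.connectedComponentsWithStats(m)
for j in range(1,n):
    if st[j,4]>1500:
        ys,xs=np.nonzero(l==j);w=(onplane(d,np.c_[xs,ys],.004,True)*1000).astype(np.float32);print(st[j].tolist(),w.min(0),w.max(0),cv2.minEnclosingCircle(w))
```

```text
[0.60484206 0.18935344 0.12032526] [-6.84966497e-01 -3.06541279e+00  1.42736776e-03] 0.05989435602564204 [ 0.05878155 -0.1584772  -2.17250948]
[0, 106, 112, 202, 4068] [404.251    -36.352257] [569.541    28.27811] ((486.9346923828125, -7.896354675292969), 86.80074310302734)
[247, 158, 153, 112, 7886] [553.22125 140.23926] [645.2457  242.73605] ((604.14453125, 191.70497131347656), 51.467838287353516)
[0, 333, 62, 99, 3040] [ 557.7252  -262.94513] [ 681.42487 -135.1374 ] ((619.2177734375, -203.81878662109375), 75.85790252685547)
```

View pics/w9.png

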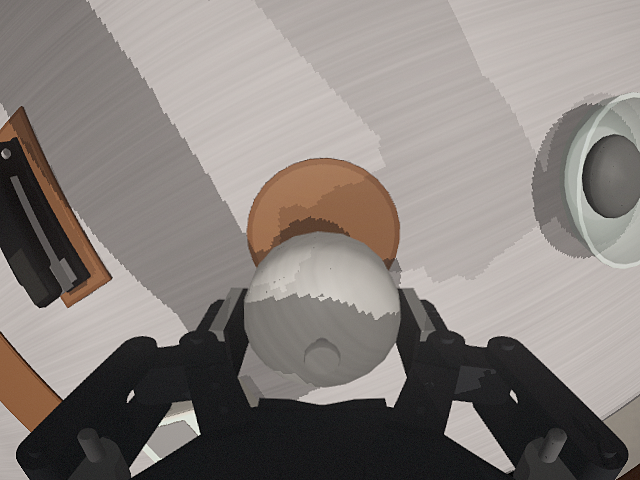

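The bell is held upright over the large round coaster, which spans columns 247–399 around a centre column of 323. Lowering.

Emit:
arm_command --plan '[[1,[0,0.05,0.5],[0,0,0]],[1,[0,0,1],[0,0,0]],[1,[0,0,1],[0,0,0]],[1,[0,0,1],[0,0,0]],[1,[0,0,0.6],[0,0,0]],[1,[0,0,0.15],[0,0,0]],[1,[0,0,0],[0,0,0]],[1,[0,0,0.06],[0,0,0]],[1,[0,0,0.04],[0,0,0]],[1,[0,0,0],[0,0,0]]]'

```text
clock: 46.4
position: [0.6062, 0.1908, 0.0347]
ee_rot: [0.685, 3.064, 0.001]
ft_force: [1.1, 0.4, -1.8]
grip_width: 0.0602
grip_force: 43.9
```

Emit:
arm_command --plan '[[1,[0,0,0.06],[0,0,0]],[1,[0,0,0.06],[0,0,0]],[1,[0,0,0],[0,0,0]]]'

```text
clock: 46.7
position: [0.606, 0.1908, 0.0328]
ee_rot: [0.685, 3.065, 0.001]
ft_force: [-1.8, -0.7, 4.2]
grip_width: 0.0598
grip_force: 44.5
```

Emit:
arm_command --plan '[[1,[0,0,0.04],[0,0,0]],[1,[0,0,0],[0,0,0]]]'

```text
clock: 46.9
position: [0.606, 0.1908, 0.0328]
ee_rot: [0.685, 3.064, 0.001]
ft_force: [-3.9, -0.9, 8.7]
grip_width: 0.0603
grip_force: 44.7
```

Seated. I'll release, lift clear and inspect.

Emit:
arm_command --plan '[[0.4,[0,0,0],[0,0,0]],[0,[0,0,0],[0,0,0]],[0,[0,0,0],[0,0,0]],[0,[0,0,-0.4],[0,0,0]],[0,[0,0,-1],[0,0,0]],[0,[0,0,-1],[0,0,0]],[0,[0,0,-1],[0,0,0]],[0,[0,0,-1],[0,0,0]],[0,[0,0,-1],[0,0,0]],[0,[0,0,-1],[0,0,0]]]'

```text
clock: 47.9
position: [0.6056, 0.1906, 0.1596]
ee_rot: [0.685, 3.066, 0.0]
ft_force: [0.5, -0.1, 0.1]
grip_width: 0.0855
grip_force: 0.0
```

Emit:
arm_command --plan '[[0,[0.5,-0.8,-1],[0,0,0]],[0,[0.5,-0.8,-1],[0,0,0]],[0,[0.5,-0.8,-1],[0,0,0]],[0,[0.5,-0.8,-1],[0,0,0]],[0,[0.5,-0.8,-1],[0,0,0]],[0,[0.5,-0.8,-1],[0,0,0]],[0,[0.5,-0.8,-1],[0,0,0]],[0,[0,0,0],[0,0,0]]]'

```text
clock: 48.7
position: [0.4945, 0.1184, 0.3031]
ee_rot: [0.685, 3.059, 0.003]
ft_force: [0.3, -0.6, 0.7]
grip_width: 0.0852
grip_force: 0.0
```

Run:
```python
from h import *
a=imaging.capture('scene');b=imaging.capture('side');w=imaging.capture('wrist')
A=a['image'][90:420,130:470];B=b['image'][120:480,130:540]
A=cv2.resize(A,(390,378));B=cv2.resize(B,(410,360));B=cv2.copyMakeBorder(B,0,18,0,0,cv2.BORDER_CONSTANT)
cv2.imwrite('pics/final.png',np.hstack([A,B])[:,:,::-1]);cv2.imwrite('pics/wf.png',w['image'][:,:,::-1])
print(bot.read_state()['position'])
```

```text
[0.49487186 0.11924542 0.29793548]
```

View pics/final.png

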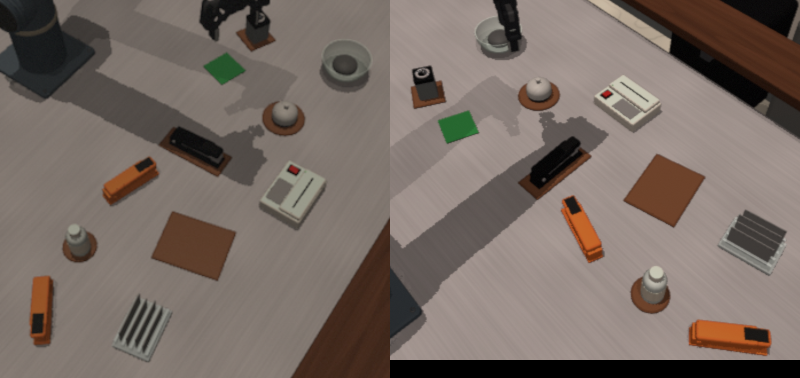

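View pics/wf.png

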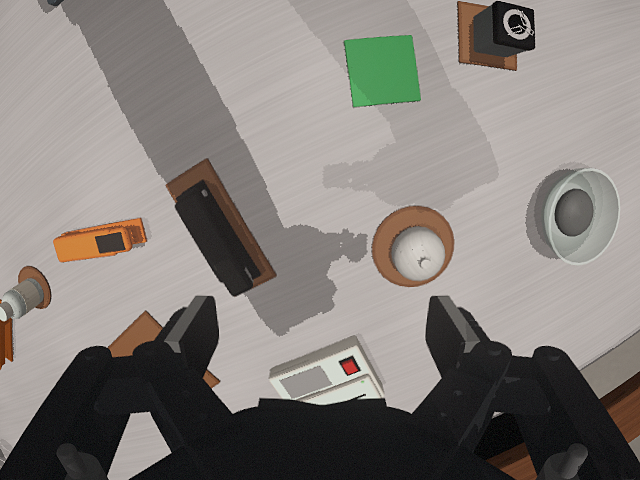

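Each item stands on its own coaster, the mat is empty and the bystanders haven't moved. One numeric check of the centring before I hand in.

Run:
```python
from h import *
w=imaging.capture('wrist')
print('bell',onplane(w,[(418.5,252.5)],.022,True),'coaster',onplane(w,[(413,246)],.004,True))
# stapler top corners z~.049, coaster corners z .004
print('coaster_long',onplane(w,[(166,185),(208,159),(276,275),(234,297)],.004,True).mean(0))
print('stapler',onplane(w,[(176,206),(208,181),(262,282),(234,297)],.045,True).mean(0))
print('clip top',onplane(w,[(493,2),(534,3),(534,50),(492,51)],.072,True).mean(0))
S,B=imaging.capture('scene'),imaging.capture('side')
for l in('gel_bottle_center','clip_box_center','bell_center','stapler_center'):
    a=finder.spot_in(l,'scene');b=finder.spot_in(l,'side');best=[tri([(S,x['at']),(B,y['at'])]).round(3).tolist() for x in a[:3] for y in b[:3]]
    print(l,[p for p in best if 0<p[2]<.07])
```

```text
bell [[0.60337997 0.1928848 ]] coaster [[0.60049469 0.19152302]]
coaster_long [ 0.48569896 -0.00829142]
stapler [ 4.91914522e-01 -1.45639785e-04]
clip top [0.40661921 0.37609097]
gel_bottle_center [[0.431, -0.347, 0.029]]
clip_box_center [[0.406, 0.378, 0.039]]
bell_center [[0.607, 0.186, 0.016]]
stapler_center [[0.489, -0.009, 0.02], [0.419, -0.174, 0.032]]
```

```bash
python3 -c "
from rig import bot
print(bot.finish_job())"
```

```text
the job is handed in; nothing more can be done
None
```

I put all four things upright on their own coasters and handed the job in. My last position checks put each within about 5 mm of centre; one rough wrist-camera reading put the stapler about 1 cm off, though triangulation and the arm's release position put it within 3 mm. The mat is empty, and the card encoder, keycard stand and glass bowl were not touched.

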